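Put the washed dust covers back on the lab units

ROBOT

A 7-joint arm with a two-finger parallel gripper is mounted at the origin on the work surface. World frame = base frame: x ahead of the robot, y to its left, z up, the work surface at z = 0. Lengths are in m, angles in rad, forces in N, time in s.
With the tool pointing down it reaches from about 0.4 to 0.85 m from the base axis. Payload 4.5 kg.
Tool frame: the origin (TCP) lies on the mounting face of the last link; the fingertips stand 166 mm ahead of it and the grasp point (between the pads) lies 147 mm ahead of it; z points along the fingers, y is the line along which they close (so a half turn about z gives the same grasp; the last joint's range is limited). The gripper opens to 88 mm and grips with 3 to 60 N. Pads are 18 mm wide; open, the fingers measure 123 mm over their backs; the gripper's body (75 mm by 187 mm) begins 45 mm behind the grasp point.
Start: joints at [1.159, 0.689, -0.195, 1.565, 0.157, 0.902, -0.215], TCP at [0.27, -0.564, 0.405] pointing down, gripper open.
Joint ranges: [-3.01, 3.01], [-0.46, 2.08], [-1.47, 1.51], [0.13, 2.56], [-1, 4.14], [0.04, 2.09], [-2.66, 2.66]. Speed limits (rad/s): [2.57, 2.57, 3.14, 3.14, 3.14, 3.14, 3.14].

INTERFACE

Orientations are given as a unit quaternion [x, y, z, w].
In Python, from plant import r, snapshot gives the robot as it stands. The module is installed in compiled form; this text tells all that it offers.
- The arm moves only by the tool move_arm, never from a script. Its argument "rows" is a list of rows, each a list of 5 numbers: the shift along the tool's x, y, z in m, then the turn about the tool's z in rad, then the finger opening in m, from 0 to 0.0881. In form: [[dx, dy, dz, spin, claw], ...]. A call has 1 to 10 rows; each row shifts and turns the commanded pose from where the row before left it, along the tool's axes as they then stand; what a row does not reach is not made up. A row lasts 1/12 s, in which the tool goes at most 41.7 mm and 7.16 degrees, less where a joint would pass 70% of its speed; a pose out of reach is approached as far as the arm can. A call with a gripper value outside its range is refused whole. The fingers move at their own pace and stop on an object; "newtons" is the grip in N (left out, the last holds). Time passes only in rows, so rows that do not move let the fingers close. It gives the time, the measured TCP pose, the force, the opening and the grip force at its end, in the units of the state.
- r.get_state(): the state, without advancing time (a new reading comes with each control period).
- snapshot(name): name is "side" or "top"; returns a dict with "color" (420x560x3 uint8, red, green, blue), "depth" (420x560 float32, m along the optical axis (not along the pixel's ray), 0 where there is no reading), "mtx" (3x3 intrinsics, pixels), "eye" and "orientation" of the camera in the world. Camera axes: x right, y up, looking along -z (the intrinsics and any distortion apply to the point x, -y, -z); pixel columns grow to the right and rows downward; lengths in m; the calibration is good to about 2 mm. A picture is of the moment at which its call begins.
- r.finish_job(): hands the job in; it is judged then, once.
The state is a dict: "clock": time; "q": joint angles; "qd": joint speeds; "joint_torque": joint torques, N m; "tool_pos": TCP position; "eef_rot": TCP orientation; "contact_force": force on the tool from outside, world axes, zero at the start; "moment": the same for the moment, N m; "opening": opening from 0.0 (shut) to 1.0 (fully open); "finger_force": force on a finger pad.
Only numpy, scipy, OpenCV 4.12 (cv2) and the standard library are available. Lean on these libraries where they do the work, as an engineer would, in place of code of your own. Each camera call takes 0.05 s, during which the arm holds its last target. There are 200 camera calls.

TASK

The four dust covers of the bench units are back from the wash in one stack. Take the stack apart and put each cover on the unit whose shape and size it fits (oblong on the cuvette rack, small round on the mini centrifuge, square on the block heater, large round on the reagent drum), right way up and fully down so that its top rests flat on the unit's rim. Lower the covers gently, do not drop or tip them, and leave the wash bottle and the beaker standing where they are.

Things in the scene. Friction and masses are not known exactly. Their poses are not given: they have to be found in the camera images.
- cover_oblong: Grey plastic dust cover, oblong, 76 (x) by 52 (y), about 50 g; the top one of the stack. It fits the cuvette rack with 8 to spare each side, long side along long side. Origin: centre of the skirt's open foot, z up; hollow, 33 deep inside, walls 3; flat top's upper face at z = 37. Central black bar grip, 44 long along x, 14 wide along y, 28 tall (z = 37 to 65). Sizes in mm.
- cover_small_round: White plastic dust cover, round, 92 in diameter, about 70 g; second from the top of the stack. It fits the mini centrifuge with 8 to spare all round. Origin: centre of the skirt's open foot, z up; hollow, 33 deep inside, walls 3; flat top's upper face at z = 37. Central black round knob, 22 in diameter, 28 tall (z = 37 to 65). Sizes in mm.
- cover_square: Grey plastic dust cover, square, 110 by 110, sides along x and y, about 110 g; third from the top of the stack. It fits the block heater with 8 to spare each side (any quarter turn). Origin: centre of the skirt's open foot, z up; hollow, 33 deep inside, walls 3; flat top's upper face at z = 37. Central black bar grip, 44 long along x, 14 wide along y, 28 tall (z = 37 to 65). Sizes in mm.
- cover_large_round: White plastic dust cover, round, 160 in diameter, about 150 g; bottom of the stack, on the bench (each cover stands on the flat top of the next, over its grip). It fits the reagent drum with 8 to spare. Origin: centre of the skirt's open foot, z up; hollow, 33 deep inside, walls 3; flat top's upper face at z = 37. Central black round knob, 22 in diameter, 28 tall (z = 37 to 65). Sizes in mm.
- cuvette_rack: Black open oblong box with white cuvettes, 54 (x) by 30 (y), rim 56 above the bench, on a white foot 80 by 56 and 10 thick; fixed. Origin: centre of its underside on the bench. Sizes in mm.
- mini_centrifuge: Small round grey bowl with six tube caps, 70 in diameter, rim 70 above the bench, on a white round foot 90 in diameter and 24 high; fixed. Origin: centre of its underside on the bench. Sizes in mm.
- block_heater: Square white well with an aluminium block with 16 holes, 88 by 88 with sides along x and y, rim 62 above the bench, on a grey base 112 by 112 and 14 thick; fixed. Origin: centre of its underside on the bench. Sizes in mm.
- reagent_drum: Large open round white drum with a ring of twelve amber vials, 138 in diameter, rim 60 above the bench; fixed. Origin: centre of its underside on the bench. Sizes in mm.
- wash_bottle: Bystander: standing white plastic bottle with blue cap, 52 in diameter, 115 tall, loose. Origin: centre of its underside. Sizes in mm.
- beaker: Bystander: empty clear glass beaker, 60 in diameter, 75 tall, loose. Origin: centre of its underside. Sizes in mm.
Things that resemble listed ones, but are neither listed nor needed, are in the scene too. What is shaped like the cover_square but pink or red is not meant.

How it is judged:
By the outcome, as a careful person would: the job done as asked, in the order asked, and still so for the second after the job is handed in, with the robot touching nothing.
It also fails if it takes over 120 s, if anything falls off the work surface, if the arm or the gripper's body presses on something with over 40 N, if the wrist force passes 120 N, or if a joint passes its speed limit or range.

## Working session

There is one attempt and no reset: what is moved stays moved. The work goes in short steps, Python scripts to look and compute and a tool call to move; the robot and the scene stay as the last step left them, time stands still between calls to the robot, and variables do not carry over. Pictures are saved under pics/ and viewed, at most 14 in all, crops included, and the job is handed in when it is done.

Besides the shell and the picture viewer there is one more tool, called as name(argument=value, ...) on one line, values as JSON. move_arm: Moves the arm, as the interface text tells. Its arguments: {"type":"object","properties":{"rows":{"type":"array"},"newtons":{"type":"number"}},"required":["rows"]}

```bash
mkdir -p pics; cat > h.py <<'E'
import numpy as np, cv2
from scipy.spatial.transform import Rotation as R
from plant import r, snapshot
def pts(s):
    d=s["depth"];K=np.array(s["mtx"]);v,u=np.mgrid[:d.shape[0],:d.shape[1]]
    c=np.stack([(u-K[0,2])/K[0,0]*d,-(v-K[1,2])/K[1,1]*d,-d],-1)
    return c@R.from_quat(s["orientation"]).as_matrix().T+np.array(s["eye"])
def ray(s,u,v,z):
    K=np.array(s["mtx"]);d=R.from_quat(s["orientation"]).apply([(u-K[0,2])/K[0,0],-(v-K[1,2])/K[1,1],-1]);e=np.array(s["eye"])
    return e+d*(z-e[2])/d[2]
E
python3 - <<'E'
from h import *
import pickle
for n in("top","side"):
    s=snapshot(n);cv2.imwrite(f"pics/{n}0.png",s["color"][...,::-1]);pickle.dump(s,open(n+"0.pkl","wb"))
    print({k:s[k] for k in s if k not in("color","depth")},(s["depth"]==0).mean())
print(r.get_state())
E
```

```text
{'mtx': array([[460.87276251,   0.        , 280.78827896],
       [  0.        , 460.87276251, 207.66735621],
       [  0.        ,   0.        ,   1.        ]]), 'eye': array([ 0.27334335, -0.02822912,  1.4275192 ]), 'orientation': array([-0.04196986,  0.05074671,  0.71273084, -0.6983395 ])} 0.0037032312925170067
{'mtx': array([[534.53172315,   0.        , 283.65038621],
       [  0.        , 534.53172315, 213.94290669],
       [  0.        ,   0.        ,   1.        ]]), 'eye': array([-0.3184049 ,  0.70007698,  0.79501466]), 'orientation': array([-0.18827342,  0.43525538,  0.81599396, -0.3305446 ])} 0.00405187074829932
{'clock': 0.1, 'q': array([ 1.15880442,  0.6898934 , -0.19456043,  1.56621425,  0.1573049 ,
        0.90253551, -0.21508761]), 'qd': array([-2.17517530e-03, -1.40420229e-03,  1.68101787e-03, -1.47633056e-03,
        3.09850400e-04,  9.56116617e-05,  1.90839917e-04]), 'joint_torque': array([-2.52886515e-03, -5.28493917e+01, -1.27111450e+00, -1.53834432e+01,
       -5.25331171e-02,  2.03363350e-03,  2.40971940e-05]), 'tool_pos': array([ 0.26935016, -0.56365778,  0.40400211]), 'eef_rot': array([ 9.75247806e-01,  2.21113161e-01, -2.33457894e-04, -7.94612797e-04]), 'contact_force': array([-0.42841735, -0.28206364,  0.3256631 ]), 'moment': array([0.00783364, 0.01469097, 0.00732684]), 'finger_force': 0.0, 'opening': 1.0014438502134633}
```

View pics/top0.png

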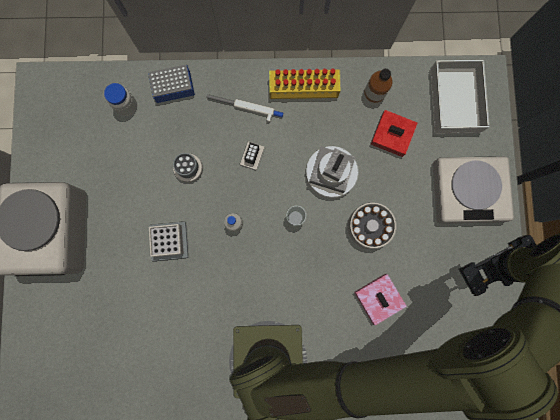

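View pics/side0.png

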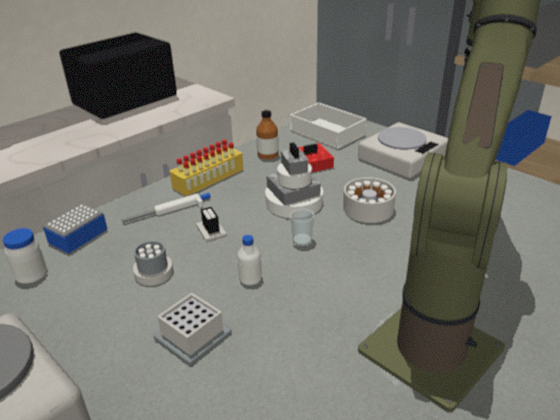

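Top view: the stack is at (332,170), the drum at (373,226), the block heater at (167,240), the centrifuge at (187,166) and the rack at (252,154). The wash bottle is at (232,221) and the beaker at (296,215). The square decoys are red at (396,132) and pink at (381,299). They stand alone outside the stack, so the grey square in the stack is the one meant. The side view agrees.

```bash
python3 - <<'E'
from h import *
import pickle
s=pickle.load(open("top0.pkl","rb"));P=pts(s)
def m(name,u,v,rad,z0,z1):
    vv,uu=np.mgrid[:420,:560];k=((uu-u)**2+(vv-v)**2<rad**2)&(P[...,2]>z0)&(P[...,2]<z1)&(s["depth"]>0)
    q=P[k][:,:2].astype(np.float32)
    if len(q)<5: print(name,len(q));return
    c=cv2.minEnclosingCircle(q);a=cv2.minAreaRect(q)
    print(name,len(q),"circ",np.round(c[0],4),round(2*c[1]*1e3),"rect",np.round(a[0],4),np.round(np.array(a[1])*1e3),round(a[2],1),"zmed",round(float(np.median(P[k][:,2])),4))
m("bench",200,310,20,-1,1)
m("drum",373,226,32,.05,.075);m("drumall",373,226,32,.02,.075)
m("heater",167,240,35,.045,.08);m("heaterbase",167,240,35,.008,.03)
m("centri",187,166,25,.055,.09);m("cfoot",187,166,25,.014,.034)
m("rack",252,154,20,.035,.08);m("rackfoot",252,154,20,.005,.02);
m("large",332,170,40,.025,.05);m("sq",332,170,40,.066,.085);m("small",332,170,40,.1,.118);m("obl",332,170,40,.14,.155);m("grip",332,170,40,.162,.19)
m("bottle",232,221,20,.02,.14);m("beaker",296,215,20,.02,.14);m("cap",232,221,20,.1,.14)
c=s["color"]
out=np.hstack([cv2.resize(c[v-40:v+40,u-40:u+40],(400,400),interpolation=cv2.INTER_CUBIC) for u,v in((332,170),(252,154))])
cv2.imwrite("pics/crop.png",out[...,::-1])
E
```

```text
bench 1236 circ [0.1535 0.2037] 122 rect [0.1538 0.2037] [117. 114.] 89.1 zmed -0.0002
drum 646 circ [ 0.3966 -0.3198] 140 rect [ 0.3981 -0.3203] [136. 135.] 87.2 zmed 0.0554
drumall 1423 circ [ 0.3966 -0.3198] 140 rect [ 0.3966 -0.3196] [137. 136.] 70.3 zmed 0.0487
heater 936 circ [0.3651 0.3001] 125 rect [0.365  0.2997] [88. 90.] 4.3 zmed 0.055
heaterbase 394 circ [0.3722 0.306 ] 204 rect [0.371  0.2983] [180. 182.] 36.4 zmed 0.0142
centri 364 circ [0.5928 0.2405] 72 rect [0.5911 0.2405] [68. 68.] 86.4 zmed 0.0636
cfoot 207 circ [0.5911 0.2401] 90 rect [0.5835 0.2343] [70. 89.] 38.0 zmed 0.0231
rack 194 circ [0.6291 0.0419] 62 rect [0.6288 0.0408] [31. 55.] 70.1 zmed 0.0522
rackfoot 262 circ [0.6335 0.0395] 126 rect [0.6328 0.0418] [114. 114.] 28.7 zmed 0.0101
large 692 circ [ 0.5682 -0.2068] 161 rect [ 0.567  -0.2064] [157. 159.] 19.4 zmed 0.0368
sq 499 circ [ 0.5678 -0.2031] 154 rect [ 0.5684 -0.2037] [110. 112.] 71.5 zmed 0.0741
small 299 circ [ 0.5642 -0.2047] 92 rect [ 0.5599 -0.2024] [91. 81.] 59.2 zmed 0.1105
obl 400 circ [ 0.5661 -0.2086] 90 rect [ 0.5665 -0.2073] [52. 77.] 62.4 zmed 0.148
grip 81 circ [ 0.5666 -0.2077] 46 rect [ 0.5668 -0.2071] [14. 44.] 61.9 zmed 0.176
bottle 271 circ [0.4148 0.0975] 53 rect [0.4141 0.0968] [50. 51.] 44.0 zmed 0.0816
beaker 150 circ [ 0.4291 -0.0906] 59 rect [ 0.4282 -0.09  ] [57. 57.] 88.9 zmed 0.063
cap 60 circ [0.415  0.0974] 24 rect [0.4141 0.0969] [22. 23.] 1.5 zmed 0.1158
```

View pics/crop.png

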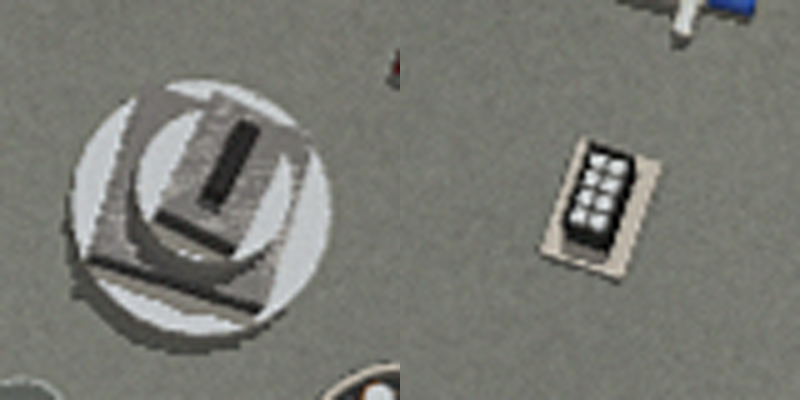

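Crop: the oblong is on top of the stack, with its bar running up-right at about −28°. The rack's long side also runs up-right, at about −20°. All sizes match the ones given.

```bash
cat >> h.py <<'E'
def go(x,y,z,deg=None):
    """remaining: spin to do first (mod 180), then tool-axis shift after that spin"""
    s=r.get_state();M=R.from_quat(s["eef_rot"]).as_matrix();th=np.degrees(np.arctan2(M[1,0],M[0,0]))
    sp=0 if deg is None else ((th-deg+90)%180-90)
    t=np.radians(th-sp);d=np.array([x,y,z])-s["tool_pos"]
    ex=np.array([np.cos(t),np.sin(t)]);ey=np.array([np.sin(t),-np.cos(t)])
    print("th %.1f spin %.4f rad | shift mm"%(th,np.radians(sp)),np.round([d[:2]@ex*1e3,d[:2]@ey*1e3,-d[2]*1e3],1),"tcp",np.round(s["tool_pos"],4),"q",np.round(s["q"],2),"open",round(s["opening"]*88.1,1),"F",np.round(s["contact_force"],1),"t",round(s["clock"],1))
E
python3 -c "
from h import *
go(.5667,-.2075,.40,-27.8)"
```

```text
th 25.5 spin 0.9311 rad | shift mm [  96.9 -453.7    4. ] tcp [ 0.2694 -0.5637  0.404 ] q [ 1.16  0.69 -0.19  1.57  0.16  0.9  -0.22] open 88.2 F [-0.4 -0.3  0.3] t 0.1
```

move_arm(rows=[[0,0,0,0.1164,0.05],[0,0,0,0.1164,0.05],[0,0,0,0.1164,0.05],[0,0,0,0.1164,0.05],[0,0,0,0.1164,0.05],[0,0,0,0.1164,0.05],[0,0,0,0.1164,0.05],[0,0,0,0.1164,0.05],[0,0,0,0,0.05]], newtons=25)

```text
clock: 0.85
tool_pos: [0.2697, -0.5637, 0.4043]
eef_rot: [0.97, -0.242, -0.0, -0.0]
contact_force: [0.1, 0.0, 0.1]
opening: 0.571
finger_force: 0.0
```

```bash
python3 -c "
from h import *
go(.5667,-.2075,.40,-27.8)"
```

```text
th -28.0 spin -0.0028 rad | shift mm [  96.6 -453.6    4.3] tcp [ 0.2697 -0.5637  0.4043] q [ 1.01  0.69  0.08  1.57 -0.06  0.88 -0.95] open 50.3 F [0.1 0.  0.1] t 0.8
```

move_arm(rows=[[0.0064,-0.03,0,0,0.05],[0.0064,-0.03,0,0,0.05],[0.0064,-0.03,0,0,0.05],[0.0064,-0.03,0,0,0.05],[0.0064,-0.03,0,0,0.05],[0.0064,-0.03,0,0,0.05],[0.0064,-0.03,0,0,0.05],[0.0064,-0.03,0,0,0.05],[0.0064,-0.03,0,0,0.05],[0.0064,-0.03,0,0,0.05]])

```text
clock: 1.68
tool_pos: [0.4668, -0.3271, 0.4046]
eef_rot: [0.971, -0.238, -0.0, -0.0]
contact_force: [1.3, -0.0, 0.2]
opening: 0.567
finger_force: 0.0
```

move_arm(rows=[[0.0064,-0.03,0,0,0.05],[0.0064,-0.03,0,0,0.05],[0.0064,-0.03,0,0,0.05],[0.0064,-0.03,0,0,0.05],[0.0064,-0.03,0,0,0.05],[0,0,0,0,0.05],[0,0,0,0,0.05]])

```text
clock: 2.27
tool_pos: [0.5655, -0.2083, 0.4042]
eef_rot: [0.972, -0.237, -0.0, -0.001]
contact_force: [-0.2, 0.4, 0.4]
opening: 0.565
finger_force: 0.0
```

```bash
python3 -c "
from h import *
go(.5667,-.2075,.317,-27.8)"
```

```text
th -27.4 spin 0.0074 rad | shift mm [ 0.7 -1.3 87.2] tcp [ 0.5655 -0.2083  0.4042] q [ 0.2   0.66  0.13  1.65 -0.11  0.84 -1.67] open 49.8 F [-0.2  0.4  0.4] t 2.3
```

Tracking is good. Now I descend, grip the bar and lift gently.

move_arm(rows=[[0.0007,-0.0013,0.02,0.007,0.05],[0,0,0.022,0,0.05],[0,0,0.02,0,0.05],[0,0,0.015,0,0.05],[0,0,0.01,0,0.05],[0,0,0,0,0.05],[0,0,0,0,0.008],[0,0,0,0,0.008],[0,0,0,0,0.008],[0,0,0,0,0.008]])

```text
clock: 3.1
tool_pos: [0.5659, -0.2101, 0.3187]
eef_rot: [0.97, -0.244, 0.001, 0.0]
contact_force: [0.1, 0.0, 0.4]
opening: 0.288
finger_force: 0.0
```

move_arm(rows=[[0,0,0,0,0.008],[0,0,0,0,0.008],[0,0,0,0,0.008],[0,0,-0.003,0,0.008],[0,0,-0.008,0,0.008],[0,0,-0.015,0,0.008],[0,0,-0.02,0,0.008],[0,0,-0.02,0,0.008],[0,0,-0.02,0,0.008],[0,0,0,0,0.008]])

```text
clock: 3.93
tool_pos: [0.5666, -0.2105, 0.4081]
eef_rot: [0.97, -0.244, 0.004, 0.0]
contact_force: [0.1, -0.7, -0.3]
opening: 0.157
finger_force: 25.0
```

```bash
python3 - <<'E'
from h import *
go(.6289,.0412,.40,-19.9)
s=snapshot("side");c=cv2.resize(s["color"][90:270,200:420],None,fx=2.5,fy=2.5)
cv2.imwrite("pics/g1.png",c[...,::-1])
E
```

```text
th -28.2 spin -0.1453 rad | shift mm [ -27.1 -257.9    8.1] tcp [ 0.5666 -0.2105  0.4081] q [ 0.2   0.66  0.14  1.64 -0.11  0.84 -1.68] open 13.8 F [ 0.1 -0.7 -0.3] t 3.9
```

View pics/g1.png

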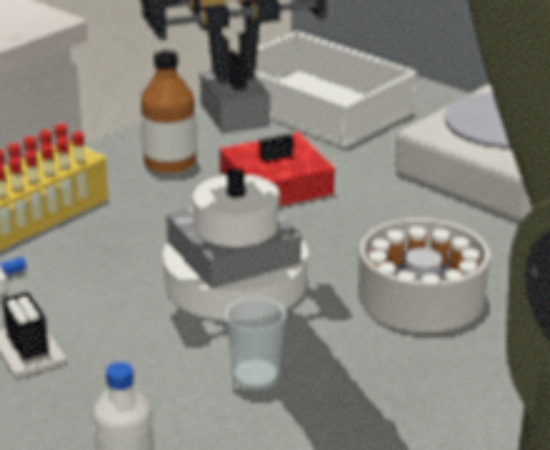

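The side view shows the oblong held level in the gripper at about crop (235,100), with the small round on top of the remaining stack. I'm carrying it to the rack.

move_arm(rows=[[0,0,0,-0.0725,0.008],[0,0,0,-0.0725,0.008],[-0.003,-0.02,0,0,0.008],[-0.0033,-0.0322,0,0,0.008],[-0.0033,-0.0322,0,0,0.008],[-0.0033,-0.0322,0,0,0.008],[-0.0033,-0.0322,0,0,0.008],[-0.0033,-0.0322,0,0,0.008],[-0.0033,-0.0322,0,0,0.008],[-0.0033,-0.0322,0,0,0.008]])

```text
clock: 4.82
tool_pos: [0.6243, 0.0314, 0.4024]
eef_rot: [0.985, -0.173, -0.001, 0.0]
contact_force: [0.3, 0.4, -0.3]
opening: 0.16
finger_force: 25.0
```

move_arm(rows=[[-0.001,-0.012,0.02,0,0.008],[0,0,0.03,0,0.008],[0,0,0.03,0,0.008],[0,0,0.02,0,0.008],[0,0,0,0,0.008],[0,0,0,0,0.008]])

```text
clock: 5.32
tool_pos: [0.6271, 0.0413, 0.3022]
eef_rot: [0.985, -0.173, -0.002, 0.001]
contact_force: [0.7, -0.8, 0.2]
opening: 0.154
finger_force: 25.0
```

```bash
python3 - <<'E'
from h import *
for i in range(3): go(.6289,.0412,.229,-19.9);s=snapshot("side")
c=cv2.resize(s["color"][130:260,130:300],None,fx=3.5,fy=3.5)
cv2.imwrite("pics/g2.png",c[...,::-1])
E
```

```text
th -19.9 spin -0.0001 rad | shift mm [ 1.7 -0.5 73.2] tcp [0.6271 0.0413 0.3022] q [-0.2   0.82  0.11  1.65 -0.12  0.68 -1.95] open 13.6 F [ 0.7 -0.8  0.2] t 5.3
th -19.9 spin -0.0003 rad | shift mm [ 1.  -0.3 74.8] tcp [0.6279 0.0412 0.3038] q [-0.2   0.82  0.11  1.65 -0.12  0.68 -1.95] open 14.1 F [-0.5 -0.2  0.2] t 5.4
th -19.9 spin -0.0003 rad | shift mm [ 0.6 -0.2 75.7] tcp [0.6283 0.0412 0.3047] q [-0.2   0.82  0.11  1.65 -0.12  0.68 -1.95] open 14.0 F [ 1.4 -0.1 -0.9] t 5.4
```

View pics/g2.png

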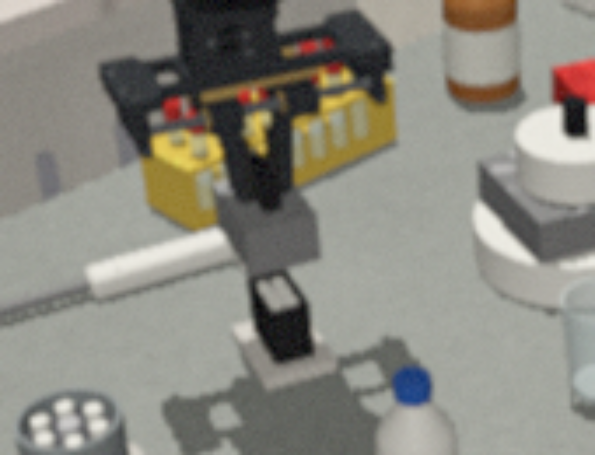

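The oblong hangs squarely over the rack: cover at (268,225), rack at (280,310). Lowering.

move_arm(rows=[[0.0005,0,0.012,0,0.008],[0,0,0.014,0,0.008],[0,0,0.012,0,0.008],[0,0,0.01,0,0.008],[0,0,0.01,0,0.008],[0,0,0.008,0,0.008],[0,0,0.004,0,0.008],[0,0,0,0,0.008],[0,0,0,0,0.008]])

```text
clock: 6.22
tool_pos: [0.6283, 0.0412, 0.2337]
eef_rot: [0.985, -0.173, 0.0, 0.0]
contact_force: [0.1, 0.1, -0.9]
opening: 0.158
finger_force: 25.0
```

move_arm(rows=[[0,0,0.001,0,0.008],[0,0,0.001,0,0.008],[0,0,0.001,0,0.008],[0,0,0.001,0,0.008],[0,0,0,0,0.008],[0,0,0,0,0.008]])

```text
clock: 6.72
tool_pos: [0.6284, 0.0413, 0.2302]
eef_rot: [0.985, -0.173, 0.0, -0.0]
contact_force: [-0.2, -0.5, 4.1]
opening: 0.156
finger_force: 25.0
```

Contact is at the expected height with 4 N. I release and go up.

move_arm(rows=[[0,0,0,0,0.02],[0,0,0,0,0.03],[0,0,0,0,0.04],[0,0,0,0,0.05],[0,0,-0.01,0,0.05],[0,0,-0.03,0,0.05],[0,0,-0.04,0,0.05],[0,0,-0.04,0,0.05],[0,0,-0.04,0,0.05],[0,0,-0.01,0,0.05]])

```text
clock: 7.55
tool_pos: [0.6298, 0.0409, 0.4073]
eef_rot: [0.985, -0.173, 0.006, -0.001]
contact_force: [1.1, -0.7, 0.8]
opening: 0.571
finger_force: 0.0
```

```bash
cat >> h.py <<'E'
def meas(name,x,y,rad,z0,z1,cam="top",s=None):
    s=s or snapshot(cam);P=pts(s);k=((P[...,0]-x)**2+(P[...,1]-y)**2<rad**2)&(P[...,2]>z0)&(P[...,2]<z1)&(s["depth"]>0)
    q=P[k][:,:2].astype(np.float32)
    if len(q)<5: print(name,len(q));return
    c=cv2.minEnclosingCircle(q);a=cv2.minAreaRect(q)
    z=P[k][:,2];A=np.c_[P[k][:,:2]-q.mean(0),np.ones(len(q))];f=np.linalg.lstsq(A,z,rcond=None)[0]
    print(name,len(q),"circ",np.round(c[0],4),round(2*c[1]*1e3),"rect",np.round(a[0],4),np.round(np.array(a[1])*1e3),round(a[2],1),"z %.4f tilt %.2f deg"%(np.median(z),np.degrees(np.hypot(f[0],f[1]))))
E
python3 - <<'E'
from h import *
go(.565,-.205,.40)
s=snapshot("top")
meas("obl top",.629,.041,.05,.05,.07,s=s);meas("obl grip",.629,.041,.05,.08,.095,s=s)
meas("knob",.565,-.205,.06,.13,.15,s=s);meas("small",.565,-.205,.08,.1,.118,s=s);meas("sq",.565,-.205,.09,.066,.085,s=s)
E
```

```text
th -19.9 spin 0.0000 rad | shift mm [ 22.9 253.2   7.3] tcp [0.6298 0.0409 0.4073] q [-0.21  0.69  0.13  1.56 -0.11  0.88 -1.96] open 50.3 F [ 1.1 -0.7  0.8] t 7.5
obl top 1
obl grip 0
knob 49 circ [ 0.5642 -0.2055] 23 rect [ 0.5645 -0.2049] [20. 21.] 47.4 z 0.1387 tilt 2.78 deg
small 711 circ [ 0.5643 -0.2057] 93 rect [ 0.5638 -0.2048] [89. 91.] 87.5 z 0.1112 tilt 0.15 deg
sq 524 circ [ 0.5678 -0.2031] 154 rect [ 0.5686 -0.2038] [110. 112.] 71.3 z 0.0737 tilt 0.32 deg
```

move_arm(rows=[[0.0015,0.018,0,0,0.05],[0.0026,0.03,0,0,0.05],[0.0026,0.03,0,0,0.05],[0.0026,0.03,0,0,0.05],[0.0026,0.03,0,0,0.05],[0.0026,0.03,0,0,0.05],[0.0026,0.03,0,0,0.05],[0.0026,0.03,0,0,0.05],[0.002,0.02,0.01,0,0.05],[0.0006,0.006,0.02,0,0.05]])

```text
clock: 8.43
tool_pos: [0.5613, -0.2104, 0.3706]
eef_rot: [0.984, -0.176, 0.001, 0.002]
contact_force: [1.1, -1.2, -0.6]
opening: 0.565
finger_force: 0.0
```

move_arm(rows=[[0,0,0.025,0,0.05],[0,0,0.005,0,0.05],[0,0,0,0,0.05],[0,0,0,0,0.05]])

```text
clock: 8.77
tool_pos: [0.5629, -0.2046, 0.3397]
eef_rot: [0.985, -0.172, -0.0, -0.0]
contact_force: [0.4, -0.0, 0.5]
opening: 0.571
finger_force: 0.0
```

```bash
python3 - <<'E'
from h import *
s=snapshot("top")
go(.5643,-.2053,.280)
meas("obl top",.629,.041,.05,.05,.07,s=s);meas("obl grip",.629,.041,.05,.08,.095,s=s);meas("rackfoot",.629,.041,.06,.006,.016,s=s)
E
```

```text
th -19.8 spin 0.0000 rad | shift mm [ 1.2  0.2 60.4] tcp [ 0.5632 -0.2047  0.3404] q [ 0.23  0.74  0.08  1.72 -0.09  0.69 -1.57] open 50.4 F [-0.2 -0.3  1.2] t 8.8
obl top 357 circ [0.628  0.0429] 91 rect [0.6288 0.0435] [52. 77.] 70.7 z 0.0602 tilt 0.65 deg
obl grip 73 circ [0.6288 0.0443] 44 rect [0.6284 0.0432] [14. 44.] 69.4 z 0.0880 tilt 10.06 deg
rackfoot 90 circ [0.6299 0.0376] 117 rect [0.6295 0.0403] [112.  95.] 49.1 z 0.0095 tilt 0.60 deg
```

Oblong measured at z 0.060, flat and aligned. Now I grip the small round's knob.

move_arm(rows=[[0.001,0,0.02,0,0.05],[0,0,0.02,0,0.05],[0,0,0.014,0,0.05],[0,0,0.006,0,0.05],[0,0,0,0,0.03],[0,0,0,0,0.016],[0,0,0,0,0.016],[0,0,0,0,0.016],[0,0,0,0,0.016],[0,0,0,0,0.016]])

```text
clock: 9.65
tool_pos: [0.564, -0.2058, 0.2808]
eef_rot: [0.985, -0.173, 0.001, 0.0]
contact_force: [-0.3, -0.2, 5.4]
opening: 0.238
finger_force: 25.0
```

move_arm(rows=[[0,0,0,0,0.016],[0,0,-0.003,0,0.016],[0,0,-0.008,0,0.016],[0,0,-0.02,0,0.016],[0,0,-0.03,0,0.016],[0,0,-0.03,0,0.016],[0,0,-0.025,0,0.016],[0,0,-0.005,0,0.016],[0,0,0,0,0.016]])

```text
clock: 10.4
tool_pos: [0.564, -0.2057, 0.4027]
eef_rot: [0.985, -0.173, 0.002, 0.0]
contact_force: [-0.3, 0.2, -0.6]
opening: 0.241
finger_force: 25.0
```

```bash
python3 - <<'E'
from h import *
go(.5920,.2405,.40)
meas("sq",.565,-.205,.09,.066,.085)
E
```

```text
th -19.9 spin 0.0000 rad | shift mm [-125.6 -429.1    2.7] tcp [ 0.564  -0.2057  0.4027] q [ 0.22  0.66  0.1   1.66 -0.08  0.83 -1.57] open 21.3 F [-0.3  0.2 -0.6] t 10.4
sq 218 circ [ 0.5787 -0.1628] 106 rect [ 0.579  -0.1618] [ 24. 105.] 71.5 z 0.0739 tilt 1.92 deg
```

move_arm(rows=[[-0.005,-0.017,0,0,0.016],[-0.0088,-0.03,0,0,0.016],[-0.0088,-0.03,0,0,0.016],[-0.0088,-0.03,0,0,0.016],[-0.0088,-0.03,0,0,0.016],[-0.0088,-0.03,0,0,0.016],[-0.0088,-0.03,0,0,0.016],[-0.0088,-0.03,0,0,0.016],[-0.0088,-0.03,0,0,0.016],[-0.0088,-0.03,0,0,0.016]])

```text
clock: 11.28
tool_pos: [0.5813, 0.0945, 0.3984]
eef_rot: [0.985, -0.173, -0.002, 0.001]
contact_force: [0.7, -0.6, -0.5]
opening: 0.244
finger_force: 25.0
```

move_arm(rows=[[-0.0088,-0.03,0,0,0.016],[-0.0088,-0.03,0,0,0.016],[-0.0088,-0.03,0,0,0.016],[-0.0088,-0.03,0,0,0.016],[-0.006,-0.021,0.01,0,0.016],[0,0,0.03,0,0.016],[0,0,0.03,0,0.016],[0,0,0.005,0,0.016],[0,0,0,0,0.016],[0,0,0,0,0.016]])

```text
clock: 12.12
tool_pos: [0.5916, 0.2391, 0.3254]
eef_rot: [0.985, -0.173, -0.0, 0.001]
contact_force: [0.0, -0.5, -0.4]
opening: 0.243
finger_force: 25.0
```

```bash
python3 - <<'E'
from h import *
s=snapshot("top")
go(.5920,.2405,.243)
meas("sq",.565,-.205,.09,.066,.085,s=s);meas("sqgrip",.565,-.205,.06,.095,.11,s=s);meas("heater",.365,.30,.08,.045,.08,s=s)
meas("bottle",.415,.097,.06,.02,.14,s=s);meas("beaker",.429,-.09,.06,.02,.14,s=s)
c=cv2.resize(s["color"][90:300,130:410],None,fx=2.5,fy=2.5);cv2.imwrite("pics/g3.png",c[...,::-1])
E
```

```text
th -20.0 spin 0.0000 rad | shift mm [-0.5 -1.2 83.5] tcp [0.592  0.2392 0.3265] q [-0.53  0.8   0.14  1.6  -0.15  0.74 -2.25] open 21.0 F [ 1.  -0.1 -0.2] t 12.2
sq 1252 circ [ 0.5691 -0.2028] 152 rect [ 0.5686 -0.204 ] [110. 112.] 71.3 z 0.0740 tilt 0.13 deg
sqgrip 71 circ [ 0.5678 -0.203 ] 44 rect [ 0.5677 -0.203 ] [14. 43.] 69.6 z 0.1015 tilt 7.29 deg
heater 0
bottle 275 circ [0.4149 0.0973] 53 rect [0.414  0.0968] [49. 51.] 43.9 z 0.0814 tilt 38.96 deg
beaker 147 circ [ 0.4295 -0.0906] 60 rect [ 0.4281 -0.09  ] [56. 57.] 89.0 z 0.0656 tilt 14.56 deg
```

View pics/g3.png

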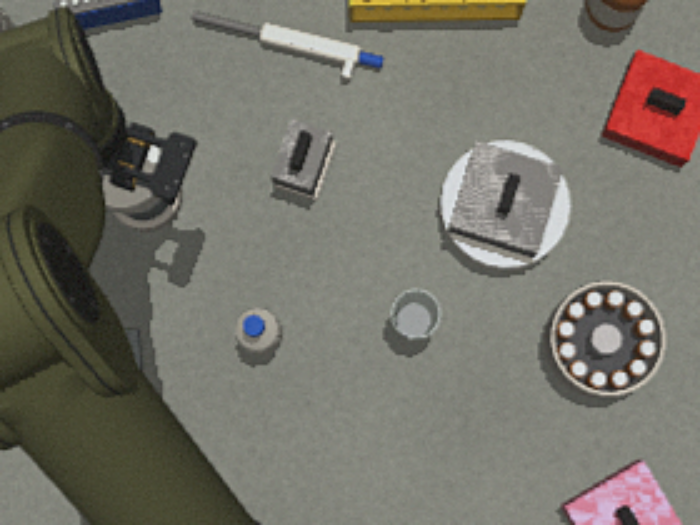

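Top view: the oblong is seated on the rack at (300,160). The small round is held over the centrifuge at (145,200), and the square's bar lies near −19°. Lowering.

move_arm(rows=[[-0.0005,-0.0012,0.014,0,0.016],[0,0,0.016,0,0.016],[0,0,0.014,0,0.016],[0,0,0.012,0,0.016],[0,0,0.01,0,0.016],[0,0,0.008,0,0.016],[0,0,0.004,0,0.016],[0,0,0,0,0.016],[0,0,0,0,0.016]])

```text
clock: 12.92
tool_pos: [0.5916, 0.2409, 0.248]
eef_rot: [0.985, -0.173, 0.0, -0.0]
contact_force: [-0.4, 0.4, -1.4]
opening: 0.241
finger_force: 25.0
```

move_arm(rows=[[0,0,0.001,0,0.016],[0,0,0.001,0,0.016],[0,0,0.001,0,0.016],[0,0,0.001,0,0.016],[0,0,0,0,0.016],[0,0,0,0,0.016]])

```text
clock: 13.42
tool_pos: [0.5915, 0.2409, 0.2439]
eef_rot: [0.985, -0.173, 0.0, -0.0]
contact_force: [-0.6, -0.2, 0.8]
opening: 0.238
finger_force: 25.0
```

move_arm(rows=[[0,0,0.0008,0,0.016],[0,0,0,0,0.016],[0,0,0,0,0.016]])

```text
clock: 13.67
tool_pos: [0.5915, 0.2409, 0.2438]
eef_rot: [0.985, -0.173, 0.0, -0.0]
contact_force: [-0.8, -0.7, 5.6]
opening: 0.241
finger_force: 25.0
```

Seated. I release and go up, then return over the stack.

move_arm(rows=[[0,0,0,0,0.025],[0,0,0,0,0.035],[0,0,0,0,0.045],[0,0,0,0,0.05],[0,0,-0.01,0,0.05],[0,0,-0.03,0,0.05],[0,0,-0.04,0,0.05],[0,0,-0.04,0,0.05],[0,0,-0.03,0,0.05],[0,0,-0.01,0,0.05]])

```text
clock: 14.5
tool_pos: [0.5927, 0.241, 0.4091]
eef_rot: [0.985, -0.173, 0.004, -0.003]
contact_force: [0.6, 1.3, 0.6]
opening: 0.563
finger_force: 0.0
```

```bash
python3 - <<'E'
from h import *
go(.5682,-.2035,.30,-19)
E
```

```text
th -19.9 spin -0.0162 rad | shift mm [121.6 428.2 109.1] tcp [0.5927 0.241  0.4091] q [-0.55  0.71  0.16  1.53 -0.13  0.91 -2.26] open 49.6 F [0.6 1.3 0.6] t 14.5
```

move_arm(rows=[[0,0,0,-0.016,0.05],[0.0085,0.03,0,0,0.05],[0.0085,0.03,0,0,0.05],[0.0085,0.03,0,0,0.05],[0.0085,0.03,0,0,0.05],[0.0085,0.03,0,0,0.05],[0.0085,0.03,0,0,0.05],[0.0085,0.03,0,0,0.05],[0.0085,0.03,0,0,0.05],[0.0085,0.03,0,0,0.05]])

```text
clock: 15.33
tool_pos: [0.5749, -0.0406, 0.4009]
eef_rot: [0.986, -0.164, -0.002, 0.0]
contact_force: [0.1, 0.3, 0.7]
opening: 0.567
finger_force: 0.0
```

move_arm(rows=[[0.0085,0.03,0,0,0.05],[0.0085,0.03,0,0,0.05],[0.0085,0.03,0,0,0.05],[0.0085,0.03,0,0,0.05],[0.0025,0.008,0.03,0,0.05],[0,0,0.04,0,0.05],[0,0,0.03,0,0.05],[0,0,0.01,0,0.05],[0,0,0,0,0.05],[0,0,0,0,0.05]])

```text
clock: 16.17
tool_pos: [0.5687, -0.172, 0.2926]
eef_rot: [0.986, -0.165, -0.001, -0.0]
contact_force: [1.1, -0.9, 0.7]
opening: 0.567
finger_force: 0.0
```

```bash
python3 - <<'E'
from h import *
s=snapshot("top")
go(.5682,-.2035,.243,-19)
meas("small top",.592,.2405,.06,.065,.085,s=s);meas("knob",.592,.2405,.06,.095,.11,s=s);meas("heater",.365,.30,.08,.045,.08,s=s)
E
```

```text
th -19.0 spin 0.0008 rad | shift mm [ 9.2 29.9 50.8] tcp [ 0.5693 -0.1722  0.2938] q [ 0.17  0.8   0.07  1.76 -0.09  0.58 -1.6 ] open 50.3 F [-1.4 -0.1 -0.3] t 16.2
small top 677 circ [0.5921 0.243 ] 93 rect [0.5914 0.2422] [90. 91.] 28.7 z 0.0742 tilt 0.70 deg
knob 47 circ [0.5912 0.2427] 23 rect [0.5919 0.2428] [22. 20.] 77.5 z 0.1009 tilt 4.28 deg
heater 927 circ [0.3637 0.2992] 123 rect [0.3649 0.2996] [88. 90.] 4.3 z 0.0553 tilt 0.28 deg
```

move_arm(rows=[[0.0046,0.015,0,0,0.05],[0.0046,0.015,0,0,0.05],[0,0,0,0,0.05],[0,0,0.02,0,0.05],[0,0,0.02,0,0.05],[0,0,0.008,0,0.05],[0,0,0.003,0,0.05],[0,0,0,0,0.05],[0,0,0,0,0.03],[0,0,0,0,0.008]])

```text
clock: 17.05
tool_pos: [0.5682, -0.2036, 0.2431]
eef_rot: [0.986, -0.165, 0.001, 0.0]
contact_force: [0.6, -0.3, -0.2]
opening: 0.445
finger_force: 0.0
```

move_arm(rows=[[0,0,0,0,0.008],[0,0,0,0,0.008],[0,0,0,0,0.008],[0,0,0,0,0.008],[0,0,0,0,0.008],[0,0,-0.003,0,0.008],[0,0,-0.008,0,0.008],[0,0,-0.02,0,0.008],[0,0,-0.02,0,0.008],[0,0,0,0,0.008]], newtons=35)

```text
clock: 17.88
tool_pos: [0.569, -0.2042, 0.2967]
eef_rot: [0.986, -0.165, 0.003, 0.001]
contact_force: [0.8, -0.4, -0.9]
opening: 0.152
finger_force: 35.0
```

```bash
python3 - <<'E'
from h import *
s=snapshot("side")
go(.365,.2998,.42,4.3)
c=cv2.resize(s["color"][90:270,200:420],None,fx=2.5,fy=2.5)
cv2.imwrite("pics/g4.png",c[...,::-1])
E
```

```text
th -19.0 spin -0.4065 rad | shift mm [-165.1 -517.5 -124.9] tcp [ 0.5685 -0.2039  0.2951] q [ 0.23  0.8   0.07  1.74 -0.09  0.6  -1.56] open 13.9 F [ 0.1  0.6 -1.5] t 17.9
```

View pics/g4.png

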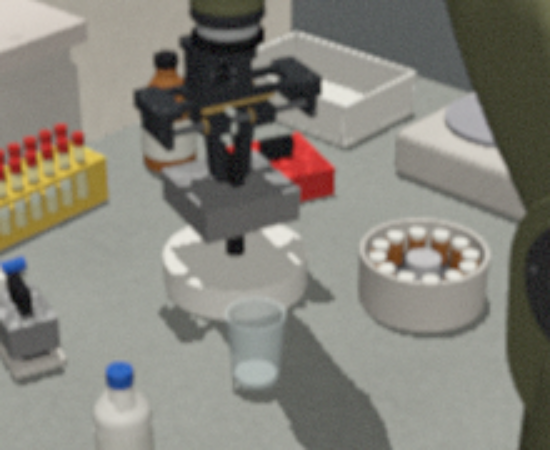

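Side view: the square is held level at crop (235,195), and the large round is left on the bench. I lift, spin and carry it to the heater.

move_arm(rows=[[0,0,-0.025,-0.1016,0.008],[0,0,-0.035,-0.1016,0.008],[0,0,-0.035,-0.1016,0.008],[0,0,-0.03,-0.1017,0.008],[0,0,0,0,0.008],[-0.005,-0.0157,0,0,0.008],[-0.0096,-0.03,0,0,0.008],[-0.0096,-0.03,0,0,0.008],[-0.0096,-0.03,0,0,0.008],[-0.0096,-0.03,0,0,0.008]])

```text
clock: 18.77
tool_pos: [0.513, -0.0703, 0.4165]
eef_rot: [0.999, 0.037, -0.001, -0.0]
contact_force: [0.1, 0.1, -1.5]
opening: 0.158
finger_force: 35.0
```

move_arm(rows=[[-0.0096,-0.03,0,0,0.008],[-0.0096,-0.03,0,0,0.008],[-0.0096,-0.03,0,0,0.008],[-0.0096,-0.03,0,0,0.008],[-0.0096,-0.03,0,0,0.008],[-0.0096,-0.03,0,0,0.008],[-0.0096,-0.03,0,0,0.008],[-0.0096,-0.03,0,0,0.008],[-0.0096,-0.03,0,0,0.008],[-0.0096,-0.03,0,0,0.008]])

```text
clock: 19.6
tool_pos: [0.3948, 0.2215, 0.4168]
eef_rot: [0.999, 0.037, -0.001, 0.001]
contact_force: [1.1, -0.7, -0.9]
opening: 0.154
finger_force: 35.0
```

```bash
python3 - <<'E'
from h import *
go(.365,.2998,.42,4.3)
E
```

```text
th 4.3 spin -0.0008 rad | shift mm [-23.8 -80.3  -3.2] tcp [0.3948 0.2215 0.4168] q [-0.61  0.45 -0.01  2.05  0.01  0.64 -2.12] open 13.6 F [ 1.1 -0.7 -0.9] t 19.6
```

move_arm(rows=[[-0.0086,-0.0272,0,0,0.008],[-0.0086,-0.0272,0,0,0.008],[-0.0085,-0.0272,0,0,0.008],[0,0,0.03,0,0.008],[0,0,0.03,0,0.008],[0,0,0.03,0,0.008],[0,0,0.02,0,0.008],[0,0,0,0,0.008],[0,0,0,0,0.008],[0,0,0,0,0.008]])

```text
clock: 20.43
tool_pos: [0.3644, 0.2999, 0.3083]
eef_rot: [0.999, 0.037, 0.0, -0.0]
contact_force: [0.5, -0.3, -0.7]
opening: 0.153
finger_force: 35.0
```

```bash
python3 - <<'E'
from h import *
s=snapshot("side")
go(.365,.2998,.235,4.3)
c=cv2.resize(s["color"][180:380,110:330],None,fx=2.5,fy=2.5)
cv2.imwrite("pics/g5.png",c[...,::-1])
E
```

```text
th 4.3 spin -0.0005 rad | shift mm [ 0.4  0.3 73.8] tcp [0.3646 0.3    0.3088] q [-0.78  0.66 -0.    2.11  0.01  0.36 -2.29] open 13.8 F [-1.1 -0.1 -0.5] t 20.5
```

View pics/g5.png

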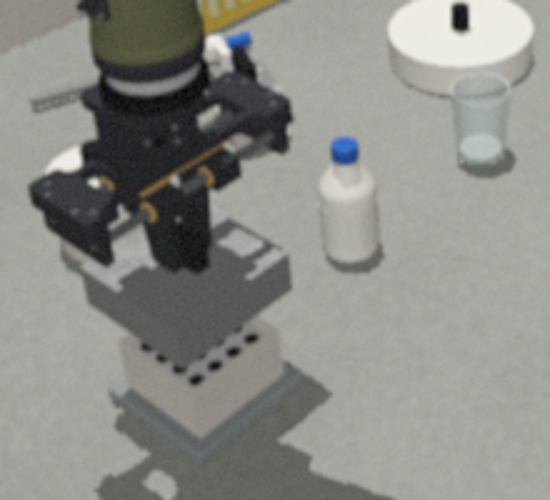

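Side view: the square is aligned above the heater (cover at (190,290), heater at (205,370)), and the bottle is untouched. Lowering.

move_arm(rows=[[0.0004,0.0003,0.012,0,0.008],[0,0,0.014,0,0.008],[0,0,0.014,0,0.008],[0,0,0.012,0,0.008],[0,0,0.01,0,0.008],[0,0,0.006,0,0.008],[0,0,0.002,0,0.008],[0,0,0,0,0.008],[0,0,0,0,0.008]])

```text
clock: 21.23
tool_pos: [0.3649, 0.2997, 0.2384]
eef_rot: [0.999, 0.037, 0.0, -0.0]
contact_force: [0.6, -0.8, -0.7]
opening: 0.151
finger_force: 35.0
```

move_arm(rows=[[0,0,0.001,0,0.008],[0,0,0.001,0,0.008],[0,0,0.001,0,0.008],[0,0,0.001,0,0.008],[0,0,0,0,0.008],[0,0,0,0,0.008]])

```text
clock: 21.73
tool_pos: [0.3647, 0.2996, 0.2342]
eef_rot: [0.999, 0.038, 0.0, -0.0]
contact_force: [0.0, -0.2, 3.4]
opening: 0.155
finger_force: 35.0
```

move_arm(rows=[[0,0,0,0,0.02],[0,0,0,0,0.03],[0,0,0,0,0.04],[0,0,0,0,0.05],[0,0,-0.01,0,0.05],[0,0,-0.03,0,0.05],[0,0,-0.04,0,0.05],[0,0,-0.04,0,0.05],[0,0,-0.04,0,0.05],[0,0,-0.025,0,0.05]])

```text
clock: 22.57
tool_pos: [0.3647, 0.2994, 0.4232]
eef_rot: [0.999, 0.037, 0.002, -0.002]
contact_force: [0.2, 1.1, -0.4]
opening: 0.568
finger_force: 0.0
```

```bash
python3 - <<'E'
from h import *
s=snapshot("top")
meas("large",.568,-.2068,.1,.025,.05,s=s);meas("knob",.568,-.2068,.05,.055,.075,s=s);meas("drum",.3966,-.3198,.09,.05,.075,s=s)
go(.568,-.2068,.40)
E
```

```text
large 2038 circ [ 0.5675 -0.2067] 161 rect [ 0.5676 -0.2063] [158. 159.] 88.3 z 0.0369 tilt 0.11 deg
knob 44 circ [ 0.5677 -0.2054] 22 rect [ 0.5681 -0.206 ] [19. 20.] 58.0 z 0.0641 tilt 2.18 deg
drum 630 circ [ 0.3967 -0.3204] 139 rect [ 0.3967 -0.3198] [136. 136.] 45.2 z 0.0554 tilt 0.31 deg
th 4.3 spin 0.0000 rad | shift mm [164.1 520.6  26.2] tcp [0.3656 0.3001 0.4262] q [-0.79  0.46  0.    1.99 -0.    0.68 -2.28] open 49.9 F [0.1 0.7 2.8] t 22.6
```

move_arm(rows=[[0.0048,0.0151,0,0,0.05],[0.0095,0.03,0,0,0.05],[0.0095,0.03,0,0,0.05],[0.0095,0.03,0,0,0.05],[0.0095,0.03,0,0,0.05],[0.0095,0.03,0,0,0.05],[0.0095,0.03,0,0,0.05],[0.0095,0.03,0,0,0.05],[0.0095,0.03,0,0,0.05],[0.0095,0.03,0,0,0.05]])

```text
clock: 23.45
tool_pos: [0.476, 0.0204, 0.4192]
eef_rot: [0.999, 0.038, -0.0, 0.0]
contact_force: [1.1, 0.7, 0.2]
opening: 0.564
finger_force: 0.0
```

move_arm(rows=[[0.0095,0.03,0,0,0.05],[0.0095,0.03,0,0,0.05],[0.0095,0.03,0,0,0.05],[0.0095,0.03,0,0,0.05],[0.0095,0.03,0,0,0.05],[0.0095,0.03,0,0,0.05],[0.0095,0.03,0,0,0.05],[0.007,0.025,0.02,0,0.05],[0,0,0.04,0,0.05],[0,0,0.04,0,0.05]])

```text
clock: 24.28
tool_pos: [0.5673, -0.2094, 0.3193]
eef_rot: [0.999, 0.036, 0.002, 0.001]
contact_force: [0.5, 1.2, -0.2]
opening: 0.57
finger_force: 0.0
```

move_arm(rows=[[0,0,0.03,0,0.05],[0,0,0.01,0,0.05],[0,0,0,0,0.05],[0,0,0,0,0.05]])

```text
clock: 24.62
tool_pos: [0.5674, -0.2068, 0.2798]
eef_rot: [0.999, 0.038, 0.0, 0.0]
contact_force: [0.6, 0.3, -0.0]
opening: 0.573
finger_force: 0.0
```

```bash
python3 - <<'E'
from h import *
s=snapshot("top");go(.5677,-.2064,.206)
meas("sq",.365,.3,.1,.055,.08,s=s);meas("sqgrip",.365,.3,.05,.085,.1,s=s)
E
```

```text
th 4.3 spin 0.0000 rad | shift mm [-0.1 -0.5 74.8] tcp [ 0.5678 -0.2069  0.2808] q [ 0.29  0.82 -0.04  1.74  0.05  0.58 -1.27] open 50.0 F [-0.8  0.4  0. ] t 24.7
sq 1331 circ [0.3648 0.2995] 152 rect [0.3659 0.3012] [110. 112.] 4.5 z 0.0661 tilt 0.22 deg
sqgrip 82 circ [0.3662 0.2983] 44 rect [0.3663 0.3001] [44. 15.] 3.0 z 0.0936 tilt 11.16 deg
```

The square is seated (z 0.066, flat). Now the large round.

move_arm(rows=[[0,-0.0005,0.025,0,0.05],[0,0,0.025,0,0.05],[0,0,0.016,0,0.05],[0,0,0.008,0,0.05],[0,0,0,0,0.05],[0,0,0,0,0.03],[0,0,0,0,0.015],[0,0,0,0,0.015],[0,0,0,0,0.015],[0,0,0,0,0.015]])

```text
clock: 25.5
tool_pos: [0.5674, -0.2065, 0.2059]
eef_rot: [0.999, 0.038, 0.001, 0.0]
contact_force: [-0.3, -0.4, 4.4]
opening: 0.239
finger_force: 35.0
```

move_arm(rows=[[0,0,0,0,0.015],[0,0,0,0,0.015],[0,0,-0.003,0,0.015],[0,0,-0.008,0,0.015],[0,0,-0.02,0,0.015],[0,0,-0.035,0,0.015],[0,0,-0.035,0,0.015],[0,0,-0.03,0,0.015],[0,0,-0.01,0,0.015],[0,0,0,0,0.015]])

```text
clock: 26.33
tool_pos: [0.5677, -0.2065, 0.3489]
eef_rot: [0.999, 0.037, 0.003, 0.001]
contact_force: [0.7, -0.0, -0.9]
opening: 0.237
finger_force: 35.0
```

```bash
python3 - <<'E'
from h import *
go(.3967,-.3199,.35)
s=snapshot("side");c=cv2.resize(s["color"][90:270,200:420],None,fx=2.5,fy=2.5)
cv2.imwrite("pics/g6.png",c[...,::-1])
E
```

```text
th 4.3 spin 0.0000 rad | shift mm [-179.   100.3   -1.1] tcp [ 0.5677 -0.2065  0.3489] q [ 0.3   0.73 -0.04  1.69  0.04  0.72 -1.26] open 20.9 F [ 0.7 -0.  -0.9] t 26.3
```

View pics/g6.png

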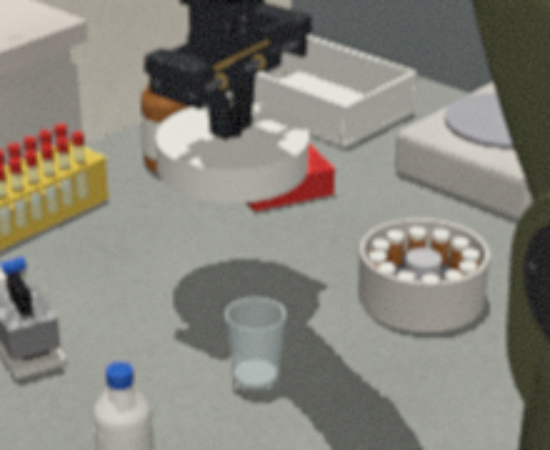

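Side view: the large round is held level at crop (232,155), and the drum is clear at (425,270). Moving to the drum.

move_arm(rows=[[-0.012,0.0067,0,0,0.015],[-0.024,0.0134,0,0,0.015],[-0.026,0.0146,0,0,0.015],[-0.026,0.0146,0,0,0.015],[-0.026,0.0146,0,0,0.015],[-0.026,0.0146,0,0,0.015],[-0.024,0.0134,0,0,0.015],[-0.015,0.0084,0,0,0.015],[0,0,0,0,0.015],[0,0,0,0,0.015]])

```text
clock: 27.22
tool_pos: [0.3949, -0.3198, 0.3443]
eef_rot: [0.999, 0.037, -0.001, -0.001]
contact_force: [0.3, -0.0, -2.1]
opening: 0.237
finger_force: 35.0
```

move_arm(rows=[[0,0,0.015,0,0.015],[0,0,0.025,0,0.015],[0,0,0.01,0,0.015],[0,0,0,0,0.015],[0,0,0,0,0.015]])

```text
clock: 27.63
tool_pos: [0.3967, -0.3188, 0.2952]
eef_rot: [0.999, 0.038, -0.001, -0.001]
contact_force: [-0.1, 0.0, -1.5]
opening: 0.241
finger_force: 35.0
```

```bash
python3 - <<'E'
from h import *
s=snapshot("top");go(.3967,-.3199,.233)
meas("cover",.397,-.32,.12,.112,.14,s=s)
s=snapshot("side");c=cv2.resize(s["color"][90:270,250:470],None,fx=2.5,fy=2.5)
cv2.imwrite("pics/g7.png",c[...,::-1])
E
```

```text
th 4.4 spin 0.0000 rad | shift mm [-0.1  0.6 63. ] tcp [ 0.3967 -0.3192  0.296 ] q [ 0.63  0.71 -0.07  2.01  0.11  0.42 -1.01] open 21.1 F [ 0.4 -0.6 -1.4] t 27.7
cover 766 circ [ 0.3973 -0.314 ] 160 rect [ 0.399  -0.2909] [108. 158.] 86.6 z 0.1260 tilt 0.64 deg
```

View pics/g7.png

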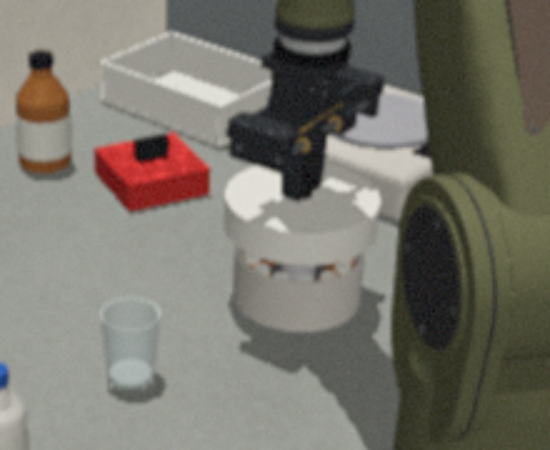

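Side view: the cover is over the drum and centred, cover at (300,215), drum at (297,290). Lowering.

move_arm(rows=[[0,0.0015,0.01,0,0.015],[0,0,0.012,0,0.015],[0,0,0.012,0,0.015],[0,0,0.011,0,0.015],[0,0,0.008,0,0.015],[0,0,0.005,0,0.015],[0,0,0.001,0,0.015],[0,0,0,0,0.015],[0,0,0,0,0.015]])

```text
clock: 28.48
tool_pos: [0.3963, -0.3214, 0.2373]
eef_rot: [0.999, 0.038, 0.0, 0.0]
contact_force: [0.7, 0.4, -2.2]
opening: 0.237
finger_force: 35.0
```

move_arm(rows=[[0,0,0.001,0,0.015],[0,0,0.001,0,0.015],[0,0,0.001,0,0.015],[0,0,0.001,0,0.015],[0,0,0,0,0.015],[0,0,0,0,0.015]])

```text
clock: 28.98
tool_pos: [0.3962, -0.3212, 0.233]
eef_rot: [0.999, 0.038, 0.0, 0.0]
contact_force: [-0.5, -0.2, -1.7]
opening: 0.237
finger_force: 35.0
```

move_arm(rows=[[0,0,0.0007,0,0.015],[0,0,0.0006,0,0.015],[0,0,0,0,0.015],[0,0,0,0,0.015]])

```text
clock: 29.32
tool_pos: [0.3961, -0.3212, 0.2328]
eef_rot: [0.999, 0.038, 0.0, 0.0]
contact_force: [-1.0, 1.3, 11.6]
opening: 0.238
finger_force: 35.0
```

Seated. I ease off, release and rise.

move_arm(rows=[[0,0,-0.001,0,0.015],[0,0,0,0,0.025],[0,0,0,0,0.035],[0,0,0,0,0.045],[0,0,0,0,0.05],[0,0,-0.01,0,0.05],[0,0,-0.03,0,0.05],[0,0,-0.04,0,0.05],[0,0,-0.04,0,0.05],[0,0,-0.04,0,0.05]])

```text
clock: 30.15
tool_pos: [0.3956, -0.3209, 0.3949]
eef_rot: [0.999, 0.038, -0.0, -0.0]
contact_force: [0.6, -0.6, 0.6]
opening: 0.57
finger_force: 0.0
```

move_arm(rows=[[0.03,0.01,0,0,0.05],[0.03,0.01,0,0,0.05],[0.03,-0.02,0,0,0.05],[0.03,-0.03,0,0,0.05],[0.03,-0.03,0,0,0.05],[0.03,-0.03,0,0,0.05],[0.01,-0.03,0,0,0.05],[0,-0.03,0,0,0.05],[0,0,0,0,0.05],[0,0,0,0,0.05]])

```text
clock: 30.98
tool_pos: [0.5729, -0.1568, 0.3931]
eef_rot: [0.999, 0.04, -0.0, -0.0]
contact_force: [0.1, 0.3, 0.3]
opening: 0.568
finger_force: 0.0
```

```bash
python3 - <<'E'
from h import *
s=snapshot("top");go(.5,0,.4)
meas("large",.397,-.32,.1,.054,.075,s=s);meas("sq",.365,.3,.09,.055,.08,s=s);meas("small",.592,.24,.06,.065,.085,s=s);meas("obl",.629,.041,.05,.05,.07,s=s)
meas("bottle",.415,.097,.06,.02,.14,s=s);meas("beaker",.429,-.09,.06,.02,.14,s=s)
cv2.imwrite("pics/end.png",cv2.resize(s["color"],(800,600))[...,::-1])
E
```

```text
th 4.4 spin 0.0000 rad | shift mm [ -60.3 -164.    -6.8] tcp [ 0.5726 -0.159   0.3932] q [ 0.23  0.66 -0.06  1.68  0.05  0.81 -1.35] open 49.9 F [ 0.1 -1.2  0.6] t 31.0
large 1626 circ [ 0.396  -0.3212] 161 rect [ 0.3933 -0.3407] [115. 158.] 81.6 z 0.0638 tilt 0.25 deg
sq 1329 circ [0.3654 0.3009] 153 rect [0.3659 0.3005] [110. 111.] 4.4 z 0.0661 tilt 0.12 deg
small 685 circ [0.5917 0.2435] 94 rect [0.5912 0.2428] [90. 90.] 89.0 z 0.0742 tilt 0.55 deg
obl 356 circ [0.6282 0.0437] 91 rect [0.6288 0.0436] [53. 77.] 70.4 z 0.0597 tilt 1.27 deg
bottle 272 circ [0.4148 0.0974] 53 rect [0.4139 0.0968] [50. 50.] 1.3 z 0.0809 tilt 33.32 deg
beaker 22 circ [ 0.4338 -0.0679] 34 rect [ 0.4344 -0.0651] [ 6. 34.] 77.0 z 0.0726 tilt 178.49 deg
```

View pics/end.png

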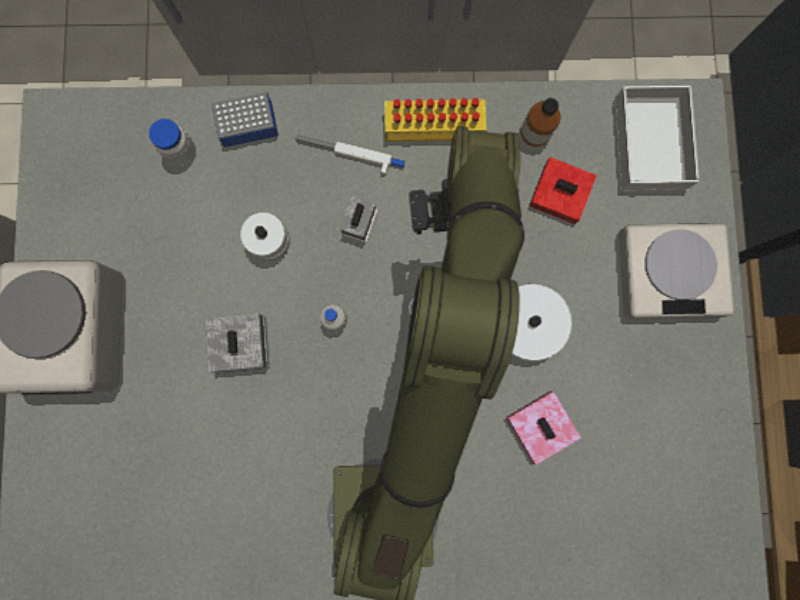

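Final picture: all four covers sit flat on their units, oblong (358,220), small round (263,235), square (236,343) and large round (536,322). The bottle hasn't moved. The beaker is hidden under the arm, which is well above it. Handing in.

```bash
python3 -c "
from plant import r
print(r.finish_job())"
```

```text
the job is handed in; nothing more can be done
None
```

All four covers are on their matching units, measured flat and at rim height. The wash bottle has not moved; the beaker was hidden under the arm in the last picture, but the arm never came near it. Handed in at about 31 s.

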